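Lock the bearing housing's retaining ring with the pin spanner

TASK

Pick up the pin spanner, put both of its pins fully down into two opposite holes of the steel retaining ring on the grey bearing housing, and with it turn the ring clockwise (seen from above) until the ring's lug is home against the fixed stop. Then lift the spanner off and gently lay it, flat and pins down, in the compartment of the divided tray that holds no tool (the one with the black rubber mat). Turn the ring only with both pins in, keep the hand itself off the housing and ring, and leave the other things where they are.

Things in the scene. Friction and masses are not known exactly. Their poses are not given: they have to be found in the camera images.
- pin_spanner: loose two-pin spanner, 157 mm long, 0.2 kg, lying level on pins and heel. Origin under mid-handle at pin-tip level; z up when pins point down; x along the handle, pins to heel. Black handle to grip across y: 18 mm wide, flat sides, x -40 to 58, z 12 to 30 mm; centre of mass about 20 mm from the origin toward the pins. Mirror-symmetric about its x-z plane
- pin_a (a point): tip of the pin at x = -85, y = +27 mm of the spanner. Both pins: 8 mm thick (tapered to 5 mm over the last 3 mm), 10 mm long, pointing to -z from a steel C-shaped fork (z 10 to 18 mm, 70 mm wide, outer radius 34 mm about the pins' midpoint, open toward -x)
- pin_b (a point): tip of the pin at x = -85, y = -27 mm of the spanner
- pin_mid (a point): midpoint between the two pin tips (x = -85, y = 0, z = 0 of the spanner)
- heel (a point): underside (x = 58, y = 0, z = 0 of the spanner) of the steel heel at the +x end of the handle, x 54 to 64 mm, 17 mm wide, z 0 to 28 mm
- housing: grey round bearing housing, fixed, the steel ring on top; origin at its foot on the ring's axis, z up. Foot 120 mm across, 12 mm high; body 92 to 100 mm across; ring's top face 70 mm above the bench. Fixed stop block 10 mm wide, out to 57 mm from the axis, as high as the ring, 53 degrees clockwise of its x axis. Its x axis = the ring's x axis at joint 0
- ring_face (a point): centre of the ring's flat top face (86 mm across, 70 mm high); z up, x and y turn with the ring. Four equal holes, 12 mm wide, 11 mm deep, 27 mm out on +x, +y, -x, -y; any opposite pair takes the pins; fully in, the fork rests on the face, pin tips 10 mm below it. Lug 10 mm wide, out to 53 mm from the axis, halfway between +x and +y; nothing stands above the face by over 1 mm
- ring (a joint): angle of the retaining ring about the vertical, rad; grows clockwise seen from above; it starts between 0.1 and 0.6 and meets a hard stop at 1.5 (lug against stop: home). Friction about 0.35 N m; it stays where it is left.
- tray: open aluminium tray, fixed, 212 x 283 mm (x, y); walls 30 mm high, 5 mm thick; floor 5 mm thick. Two 26 mm high dividers parallel to x make three compartments side by side along y, each 202 mm long (x) and 87 mm wide (y), at y = -93, 0 and +93 mm. Origin under its centre on the bench, z up. A 216 mm tall oil can stands near its far left corner
- liner: black rubber mat, 196 x 83 x 2 mm, fixed on the floor of the one compartment without a tool; origin at the centre of its underside, 5 mm above the bench (top of mat 7 mm); x along the compartment (same directions as the tray).
- spray_can: upright spray can, 67 mm across, 202 mm tall, loose, standing close to the housing (axis about 105 to 130 mm from the ring's axis); origin at the centre of its foot. (A 55 mm tall tin, not listed, stands nearer the robot than the housing)
- wood_block: wooden block 62 x 130 x 42 mm, loose, beyond the spanner; origin at the centre of its underside
- open_spanner: open-ended spanner 164 mm long, fixed in a tray compartment; origin at the centre of its underside, long along its y
- screwdriver: screwdriver 171 mm long with a black handle, up to 44 mm high, lying in a tray compartment; origin at the centre of its underside, long along its y
Mind the look-alikes: they are no part of the job. Of the things that look like the pin_spanner, the smaller one is meant.

How it is judged:
By the outcome, as a careful person would: the job done as asked, in the order asked, and still so for the second after the job is handed in, with the robot touching nothing.
It also fails if it takes over 64 s, if anything falls off the work surface, if the arm or the gripper's body presses on something with over 40 N, if the wrist force passes 120 N, or if a joint passes its speed limit or range.

ROBOT

A 6-joint arm with a two-finger parallel gripper is mounted at the origin on the work surface; the furniture and walls round the work are solid. World frame = base frame: x ahead of the robot, y to its left, z up, the work surface at z = 0. Lengths are in m, angles in degrees, forces in N, time in s.
With the tool pointing down it reaches from about 0.4 to 0.825 m from the base axis. Payload 7 kg.
Tool frame: the origin (TCP) lies at the centre of the arm's flange, where the gripper is bolted on; the fingertips stand 178 mm ahead of it and the grasp point (between the pads) lies 159 mm ahead of it (tip_reach is the distance from the TCP to the fingertips, in m); z points along the fingers, y is the line along which they close (so a half turn about z gives the same grasp; the last joint's range is limited). The gripper opens to 88 mm and grips with 3 to 60 N. Pads are 19 mm wide; open, the fingers measure 130 mm over their backs; the gripper's body (78 mm by 193 mm) begins 47 mm behind the grasp point.
Start: joints at [-48.581, 20.546, 0.682, 0, -70.136, -16.507], TCP at [0.284, -0.612, 0.405] pointing down, gripper open.
Joint ranges: [-176.03, 176.03], [-82.01, 121.73], [-58.28, 71.71], [-173.87, 95.51], [-174.79, -0.11], [-173.66, 173.66]. Speed limits (degrees/s): [136.94, 136.94, 172.46, 180, 180, 180].

INTERFACE

Orientations are given as [roll, pitch, yaw] about the fixed x, y, z axes, in that order (R = Rz(yaw) Ry(pitch) Rx(roll)).
In Python, from plant import * gives the robot as it stands.
- The arm moves only by the shell command python3 -m handwheel 'ROWS'. ROWS is JSON, a list of rows, each a list of 7 numbers: the opening, from -1 (shut) to 1 (fully open), then the shift along the tool's x, y, z as a fraction of full scale, then the turn, a rotation vector about the tool's x, y, z as a fraction of full scale. A call has 1 to 5 rows; each row shifts and turns the commanded pose from where the row before left it, along the tool's axes as they then stand; what a row does not reach is not made up. Full scale, the value 1, is 0.025 m for a shift and 6 degrees for a turn. A row lasts 1/8 s, in which the tool goes at most 62.5 mm and 10.7 degrees, less where a joint would pass 70% of its speed; a pose out of reach is approached as far as the arm can. A call with a number of a shift or a turn outside -1 to 1 is refused whole. A call with a gripper value outside its range is refused whole. The fingers move at their own pace and stop on an object; the grip force is fixed at half the most. Time passes only in rows, so rows that do not move let the fingers close. It gives the time, the measured TCP pose, the force, the opening and the grip force at its end, in the units of the state.
- get_obs(): the state, without advancing time (a new reading comes with each control period).
- snapshot(name): name is "scene" or "top" or "wrist"; returns a dict with "color" (480x640x3 uint8, red, green, blue), "fx", "fy", "cx", "cy" (pixels), "R" (3x3) and "t" (3): a world point X has camera coordinates R X + t; the wrist camera has in their place "tool_from_camera" (4x4, takes a point from camera to tool coordinates, whose origin is the TCP and whose axes are the flange's). Camera axes: x right, y down, z forward; pixel columns grow to the right and rows downward; lengths in m; the calibration is good to about 2 mm. The wrist camera is an equidistant fisheye: a pixel r from the principal point sees the ray r / f radians off the axis. A picture is of the moment at which its call begins: read the wrist's pose just before it. There is no depth.
- close_job(): hands the job in; it is judged then, once.
The state is a dict: "clock": time; "joint_pos": joint angles; "qvel": joint speeds; "tau": joint torques, N m; "tool_pos": TCP position; "orientation": TCP orientation; "force": force on the tool from outside, world axes, zero at the start; "moment": the same for the moment, N m; "opening": finger opening in m; "gripper_force": force on a finger pad.
Only numpy, scipy, OpenCV 4.12 (cv2) and the standard library are available. Lean on these libraries where they do the work, as an engineer would, in place of code of your own. Each camera call takes 0.05 s, during which the arm holds its last target. There are 200 camera calls.

## Working session

There is one attempt and no reset: what is moved stays moved. The work goes in short steps, Python scripts to look and compute and a shell command to move; the robot and the scene stay as the last step left them, time stands still between calls to the robot, and variables do not carry over. Pictures are saved under pics/ and viewed, at most 13 in all, crops included, and the job is handed in when it is done.

```bash
mkdir -p pics; ls
cat > h.py <<'E'
from plant import *
import numpy as np, cv2
def shot(n,f):
    o=get_obs(); s=snapshot(n); cv2.imwrite(f"pics/{f}.png",s["color"][:,:,::-1]); s["obs"]=o
    import pickle; pickle.dump(s,open(f"pics/{f}.pkl","wb")); return s
def load(f):
    import pickle; return pickle.load(open(f"pics/{f}.pkl","rb"))
def toolR(o):
    from scipy.spatial.transform import Rotation as Ro
    return Ro.from_euler('xyz',o["orientation"],degrees=True).as_matrix()
def ray(s,u,v):
    if "tool_from_camera" in s:
        T=np.array(s["tool_from_camera"]); f=s["fx"]
        a=np.array([(u-s["cx"])/s["fx"],(v-s["cy"])/s["fy"]]); r=np.hypot(*a)
        d=np.array([*(a/max(r,1e-9)*np.sin(r)),np.cos(r)]); R=toolR(s["obs"])
        return R@T[:3,3]+np.array(s["obs"]["tool_pos"]), R@T[:3,:3]@d
    R=np.array(s["R"]);t=np.array(s["t"])
    return -R.T@t, R.T@np.array([(u-s["cx"])/s["fx"],(v-s["cy"])/s["fy"],1])
def onz(s,u,v,z):
    p,d=ray(s,u,v); return p+d*(z-p[2])/d[2]
E
python3 - <<'E'
from h import *
s=shot("top","top0"); shot("scene","sc0"); w=shot("wrist","w0")
print(get_obs()); print({k:v for k,v in s.items() if k!="color" and k!="obs"}); print(w["fx"],w["tool_from_camera"])
p,_=ray(s,320,240);print(p)
E
```

```text
pics
{'clock': 0.15, 'joint_pos': array([-4.85809602e+01,  2.05818577e+01,  6.48334218e-01, -1.34897686e-02,
       -7.01348947e+01, -1.65070984e+01]), 'qvel': array([-0.00772276, -0.14313041,  0.14069848,  0.09115992,  0.11326126,
        0.02810393]), 'tau': array([-7.94970420e-04, -5.83277106e+01,  2.93294799e+01,  7.00105593e+00,
        8.88432842e-03, -1.31430725e-04]), 'tool_pos': array([ 0.2842742 , -0.61208325,  0.40396212]), 'orientation': array([ 1.79930798e+02, -7.28117234e-03, -1.55092646e+02]), 'force': array([ 0.48755704, -0.00705094, -0.24650438]), 'moment': array([ 0.02529795, -0.05485203, -0.04077317]), 'gripper_force': 0.0, 'opening': 0.08749578951731976}
{'fx': 518.9735031511522, 'fy': 518.9735031511522, 'cx': 319.80466466739364, 'cy': 240.9761075792836, 'R': array([[-0.02125443, -0.99955111, -0.02111472],
       [-0.98240624,  0.02480001, -0.18510249],
       [ 0.18554304,  0.01680899, -0.98249236]]), 't': array([0.04691206, 0.49572456, 1.40295202])}
371.64829954431775 [[ 6.19367511e-04 -9.64832649e-01 -2.62864177e-01  7.04570257e-02]
 [ 9.99999399e-01  8.35344965e-04 -7.09875949e-04 -3.25252722e-04]
 [ 9.04493759e-04 -2.62863579e-01  9.64832587e-01  2.00840866e-02]
 [ 0.00000000e+00  0.00000000e+00  0.00000000e+00  1.00000000e+00]]
[0.227692   0.01101482 1.47114003]
```

View pics/top0.png

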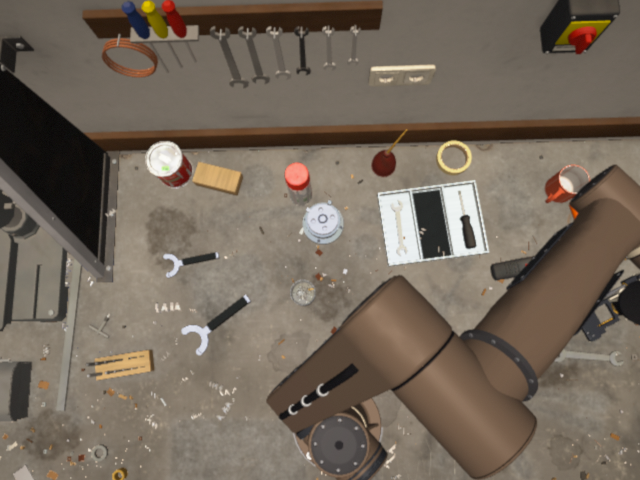

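View pics/sc0.png

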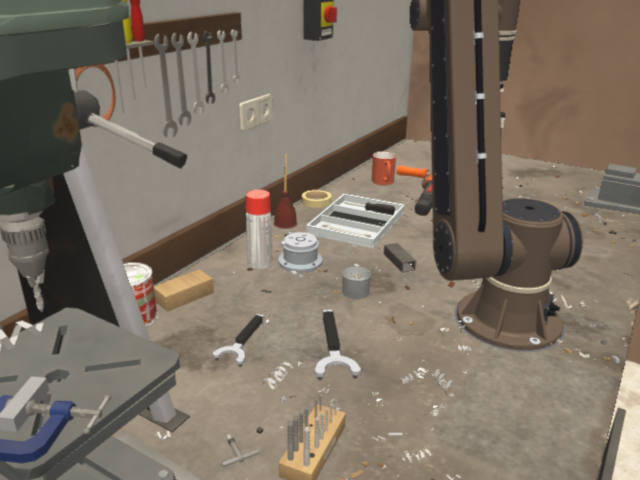

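The top view shows the smaller spanner at about (190,262), with its fork to the left. The housing is at (323,221), the can at (297,180) and the tray at (433,222), with the mat in the middle compartment. Next I'll enlarge these and measure them.

```bash
cat > m.py <<'E'
from h import *
s=load("top0"); im=s["color"]
def crop(x0,y0,w,h,W,H): return cv2.resize(im[y0:y0+h,x0:x0+w],(W,H),interpolation=cv2.INTER_CUBIC)
a=crop(155,240,70,50,420,300); b=crop(285,155,60,95,380,600)
c=np.zeros((600,800,3),np.uint8); c[:300,:420]=a; c[:600,420:]=b; c[300:,:420]=crop(370,172,126,100,420,300)[:300]
cv2.imwrite("pics/comp.png",c[:,:,::-1])
# handle mask
g=im.max(2).astype(int)
m=(g<45).astype(np.uint8); m[:, :175]=0;m[:,225:]=0;m[:245]=0;m[272:]=0
pts=np.argwhere(m)[:,::-1]; r=cv2.minAreaRect(pts.astype(np.float32)); print("handle",len(pts),r)
P=np.array([onz(s,u,v,.03)[:2] for u,v in pts]); print(P.mean(0)); w=np.linalg.svd(P-P.mean(0))[2][0]; print(w,np.ptp((P-P.mean(0))@w), ((P-P.mean(0))@w).min())
m=(g<50).astype(np.uint8); m[:, :395]=0;m[:,460:]=0;m[:180]=0;m[268:]=0
n,l,st,ce=cv2.connectedComponentsWithStats(m); i=1+st[1:,4].argmax(); pts=np.argwhere(l==i)[:,::-1]
P=np.array([onz(s,u,v,.007)[:2] for u,v in pts]).astype(np.float32); print("liner",st[i],cv2.minAreaRect(P))
for n,u,v,z in [("ring",322.5,220,.07),("can",296,170,.202),("tin",303,293,.055)]: print(n,onz(s,u,v,z))
E
python3 m.py
```

```text
handle 137 ((198.74998474121094, 258.7500305175781), (4.510671138763428, 30.594118118286133), 78.69007110595703)
[0.45748305 0.37853632]
[ 0.17561709 -0.98445855] 0.08599546095205823 -0.042687151771639224
liner [ 414  192   36   66 1514] ((0.5468882918357849, -0.28517207503318787), (0.18707066774368286, 0.07208357006311417), 6.155795097351074)
ring [0.55119323 0.02626791 0.07      ]
can [0.6535764  0.08967561 0.202     ]
tin [0.35191464 0.08414753 0.055     ]
```

View pics/comp.png

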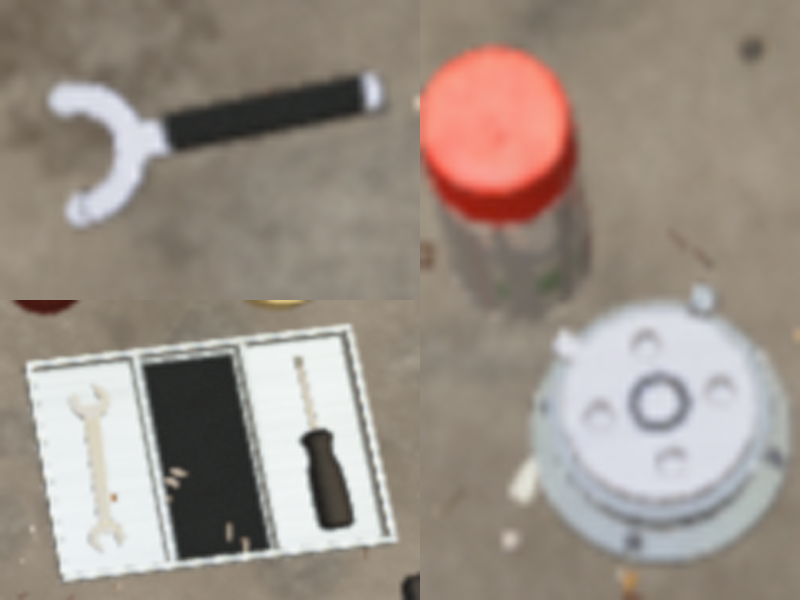

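The enlargement shows the four holes at comp (646,342), (720,390), (672,461) and (598,414). The lug is at (568,345) and the stop at (703,298). The ring must turn about 68° clockwise. A handle heading near -77° swinging to -145° stays clear of the spray can. I'll rotate the tool and look from above the ring on the way.

```bash
R='python3 -m handwheel'
$R '[[1,0,0,0,0,0,-1],[1,0,0,0,0,0,-1],[1,0,0,0,0,0,-1],[1,0,0,0,0,0,-1],[1,0,0,0,0,0,-1]]' >/dev/null
$R '[[1,0,0,0,0,0,-1],[1,0,0,0,0,0,-1],[1,0,0,0,0,0,-1],[1,0,0,0,0,0,-1],[1,0,0,0,0,0,-1]]' >/dev/null
$R '[[1,0,0,0,0,0,-1],[1,0,0,0,0,0,-1],[1,0,0,0,0,0,-0.5]]'
for i in 1 2; do $R '[[1,-1,-0.64,0,0,0,0],[1,-1,-0.64,0,0,0,0],[1,-1,-0.64,0,0,0,0],[1,-1,-0.64,0,0,0,0],[1,-1,-0.64,0,0,0,0]]'; done
python3 -c "
from h import *
s=load('top0')
print('oil',onz(s,384,166,.03),onz(s,407,131,.216))"
```

```text
clock: 1.78
tool_pos: [0.2843, -0.6121, 0.4042]
orientation: [180.0, 0.0, -79.9]
force: [-0.6, -0.4, 0.1]
opening: 0.0878
gripper_force: 0.0
clock: 2.4
tool_pos: [0.3418, -0.4743, 0.4044]
orientation: [180.0, 0.0, -80.1]
force: [0.6, 0.9, -0.6]
opening: 0.0876
gripper_force: 0.0
clock: 3.02
tool_pos: [0.399, -0.3374, 0.4045]
orientation: [180.0, 0.0, -80.1]
force: [0.3, 0.2, -0.7]
opening: 0.0873
gripper_force: 0.0
oil [ 0.71617429 -0.15502216  0.03      ] [ 0.7448983  -0.19629744  0.216     ]
```

```bash
R='python3 -m handwheel'
for i in 1 2; do $R '[[1,-0.96,-0.61,0,0,0,0],[1,-0.96,-0.61,0,0,0,0],[1,-0.96,-0.61,0,0,0,0],[1,-0.96,-0.61,0,0,0,0],[1,-0.96,-0.61,0,0,0,0]]' >/dev/null; done
$R '[[1,-0.96,-0.61,0,0,0,0],[1,-0.96,-0.61,0,0,0,0],[1,-0.96,-0.61,0,0,0,0],[1,-0.96,-0.61,0,0,0,0],[1,0,0,0,0,0,0]]'
python3 - <<'E'
from h import *
shot("wrist","w1"); shot("top","top1")
E
```

```text
clock: 4.9
tool_pos: [0.5518, 0.0307, 0.4042]
orientation: [180.0, -0.0, -80.0]
force: [-0.4, -0.5, 0.7]
opening: 0.0873
gripper_force: 0.0
```

View pics/w1.png

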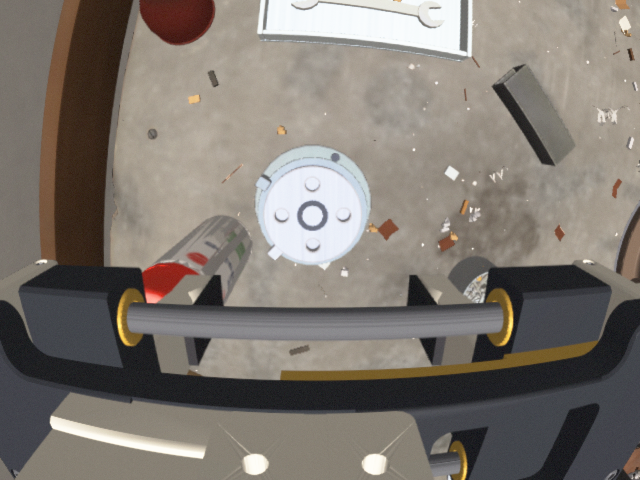

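The wrist view shows the ring centre at (312,215) and holes near (312,185), (281,215), (312,245) and (343,215). The lug is at (273,254) and the stop at (264,183). Next I'll refine these.

```bash
cat > ring.py <<'E'
from h import *
s=load("w1"); g=cv2.cvtColor(s["color"],cv2.COLOR_RGB2GRAY)
k=6; x0,y0=250,150; G=cv2.resize(g[y0:y0+130,x0:x0+130],None,fx=k,fy=k,interpolation=cv2.INTER_CUBIC)
G=cv2.GaussianBlur(G,(0,0),3)
def pix(c): return [(v+.5)/k-.5+o for v,o in zip(c[:2],(x0,y0))]
C=cv2.HoughCircles(G,cv2.HOUGH_GRADIENT,1,60,param1=60,param2=14,minRadius=30,maxRadius=60)
P=[]
for c in C[0]:
    p=pix(c); X=onz(s,*p,.07); P.append(X[:2]); print(np.round(p,2),c[2]/k,X.round(4))
P=np.array(P); ctr=onz(s,312.5,215.3,.07)[:2]
d=np.linalg.norm(P-ctr,axis=1); h=P[(d>.022)&(d<.032)]; m=h.mean(0)
print("centre",m, "n",len(h)); v=h-m; print(np.linalg.norm(v,axis=1), np.degrees(np.arctan2(v[:,1],v[:,0])))
for n,u,w in [("lug",273,254),("stop",264,183)]:
    q=onz(s,u,w,.068)[:2]-m; print(n,np.linalg.norm(q),np.degrees(np.arctan2(q[1],q[0])))
E
python3 ring.py
```

```text
[281.5  213.67] 8.2 [0.5813 0.0292 0.07  ]
[312.67 214.83] 9.533334 [0.5546 0.0255 0.07  ]
[343. 213.] 8.383333 [0.5291 0.0193 0.07  ]
[312.33 243.33] 7.65 [0.5505 0.0508 0.07  ]
[311.67 184.  ] 5.35 [ 0.5601 -0.0007  0.07  ]
centre [0.55523999 0.02464864] n 4
[0.02646833 0.02667543 0.02657642 0.02580755] [   9.82252489 -168.52003636  100.36442241  -79.18437537]
lug 0.05113805259066807 56.60711321311778
stop 0.0491933639053126 -22.84677038664004
```

```bash
R='python3 -m handwheel'
for i in 1 2 3; do $R '[[1,-1,0.08,0,0,0,0],[1,-1,0.08,0,0,0,0],[1,-1,0.08,0,0,0,0],[1,-1,0.08,0,0,0,0],[1,-1,0.08,0,0,0,0]]' >/dev/null; done
$R '[[1,-1,0.08,0,0,0,0],[1,-1,0.08,0,0,0,0],[1,0,0,0,0,0,0]]'
python3 - <<'E'
from h import *
shot("wrist","w2")
E
```

```text
clock: 7.25
tool_pos: [0.4441, 0.4444, 0.4041]
orientation: [180.0, -0.0, -80.0]
force: [0.1, -0.1, 0.2]
opening: 0.0878
gripper_force: 0.0
```

View pics/w2.png

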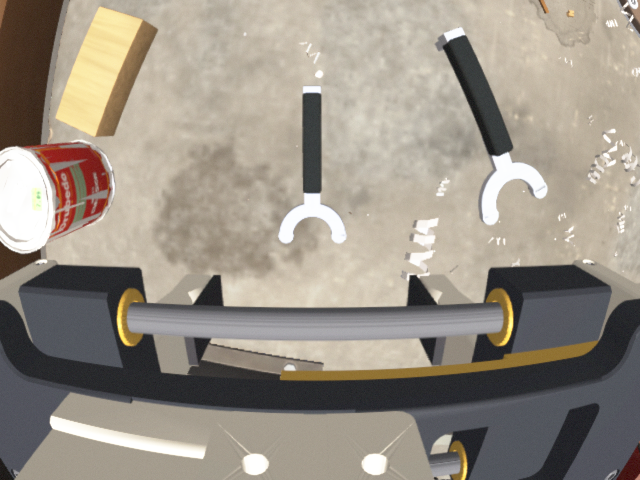

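The wrist view shows the handle from (312,93) to (313,192) and the fork tips at about (286,237) and (339,237). It is almost exactly aligned with the tool.

```bash
cat > sp.py <<'E'
from h import *
s=load("w2"); im=s["color"]; g=im.max(2).astype(int)
def comp(m,lo,hi):
    M=np.zeros_like(m,np.uint8); M[80:248,270:355]=m[80:248,270:355]
    n,l,st,_=cv2.connectedComponentsWithStats(M); i=1+st[1:,4].argmax(); return np.argwhere(l==i)[:,::-1].astype(float)
H=comp(g<60,0,0); P=np.array([onz(s,*p,.03)[:2] for p in H]); c=P.mean(0); w=np.linalg.svd(P-c)[2][0]; w*=-np.sign(w[1])
a=(P-c)@w; n=np.array([-w[1],w[0]]); b=(P-c)@n
print("handle c",c,"yaw",np.degrees(np.arctan2(w[1],w[0])),"len",np.ptp(a),"wid",np.ptp(b))
mid=c+w*(a.max()+a.min())/2+n*(np.percentile(b,99)+np.percentile(b,1))/2; print("mid",mid,"origin",mid-w*.009)
F=comp(im.min(2)>175,0,0); Q=np.array([onz(s,*p,.018)[:2] for p in F]); a=(Q-c)@w; b=(Q-c)@n
print("fork a",a.min(),a.max(),"b",b.min(),b.max(), "expect outer width .070, near tips")
f=a<np.percentile(a,10); print("tips", [ (Q[f&(b<0)].mean(0)),(Q[f&(b>0)].mean(0))])
E
python3 sp.py
```

```text
handle c [0.46345532 0.39098765] yaw -83.53675579026962 len 0.01149333921123368 wid 0.0029441706394560544
mid [0.46276217 0.39141512] origin [0.46174908 0.40035792]
fork a -0.09327789572432067 -0.037841006956272835 b -0.05608184659316081 0.022731323971440898 expect outer width .070, near tips
tips [array([0.41352362, 0.47605051]), array([0.46835564, 0.48143352])]
```

```bash
sed -i 's/g<60/g<TH/; s/^s=load/import sys;TH=int(sys.argv[1]);s=load/; s/M\[80:248,270:355\]=m\[80:248,270:355\]/M[80:248,275:348]=m[80:248,275:348]/' sp.py; sed -i 's/^H=/print(im[100:200:15,312].tolist(),im[60:80:6,312].tolist());H=/' sp.py; for t in 70 80; do python3 sp.py $t; done
```

```text
[[61, 62, 61], [61, 63, 64], [57, 60, 58], [62, 62, 65], [61, 62, 63], [61, 68, 67], [57, 61, 65]] [[204, 196, 179], [207, 197, 179], [205, 193, 176], [208, 198, 181]]
handle c [0.45900465 0.37825954] yaw -79.9897983606364 len 0.09298062837412974 wid 0.016239238356902254
mid [0.45889343 0.37865161] origin [0.45732902 0.3875146 ]
fork a -0.10655607682098182 -0.050601970542190476 b -0.03645058333791807 0.034429334031252694 expect outer width .070, near tips
tips [array([0.41664871, 0.47561376]), array([0.46789607, 0.48215661])]
[[61, 62, 61], [61, 63, 64], [57, 60, 58], [62, 62, 65], [61, 62, 63], [61, 68, 67], [57, 61, 65]] [[204, 196, 179], [207, 197, 179], [205, 193, 176], [208, 198, 181]]
handle c [0.4589014  0.37872788] yaw -79.9386448593025 len 0.09395587932564342 wid 0.016305989835507566
mid [0.45883111 0.37912945] origin [0.45725879 0.38799104]
fork a -0.10610939422633019 -0.05011605568714748 b -0.03633560190683402 0.03453477972321054 expect outer width .070, near tips
tips [array([0.41654426, 0.4755403 ]), array([0.46745204, 0.48222007])]
```

```bash
R='python3 -m handwheel'
$R '[[1,0.84,-0.04,0.5,0,0,0],[1,0.84,-0.04,0.5,0,0,0],[1,0.84,-0.04,1,0,0,0],[1,0,0,1,0,0,0],[1,0,0,1,0,0,0]]' >/dev/null
$R '[[1,0,0,1,0,0,0],[1,0,0,1,0,0,0],[1,0,0,1,0,0,0],[1,0,0,0.6,0,0,0],[1,0,0,0.5,0,0,0]]'
$R '[[1,0,0,0.5,0,0,0],[1,0,0,0.3,0,0,0],[1,0,0,0.2,0,0,0],[1,0,0,0,0,0,0]]'
python3 - <<'E'
from h import *
shot("wrist","w3")
E
```

```text
clock: 8.55
tool_pos: [0.4587, 0.3806, 0.2018]
orientation: [-180.0, 0.0, -80.1]
force: [-0.2, 0.1, 1.2]
opening: 0.0879
gripper_force: 0.0
clock: 9.05
tool_pos: [0.4585, 0.3806, 0.1784]
orientation: [-180.0, -0.0, -80.1]
force: [-2.7, -2.7, 9.8]
opening: 0.0878
gripper_force: 5.0
```

View pics/w3.png

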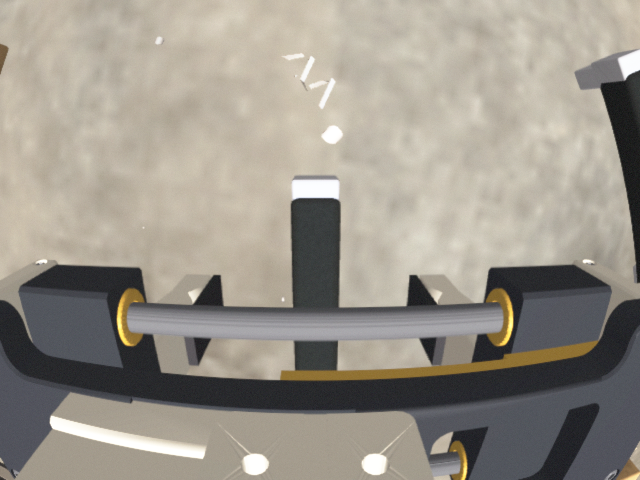

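The wrist view shows the handle at columns 292–340, centred between the fingers. The tips just touch the bench (9.8 N), so I'll rise 4.5 mm and close.

```bash
R='python3 -m handwheel'
$R '[[1,0,0,-0.18,0,0,0],[1,0,0,0,0,0,0]]'
$R '[[-1,0,0,0,0,0,0],[-1,0,0,0,0,0,0],[-1,0,0,0,0,0,0],[-1,0,0,0,0,0,0],[-1,0,0,0,0,0,0]]'
$R '[[-1,0,0,0,0,0,0],[-1,0,0,0,0,0,0],[-1,0,0,0,0,0,0],[-1,0,0,0,0,0,0]]'
```

```text
clock: 9.35
tool_pos: [0.4587, 0.3809, 0.1822]
orientation: [-179.9, 0.1, -80.1]
force: [0.1, 0.1, -1.1]
opening: 0.0878
gripper_force: 0.0
clock: 9.98
tool_pos: [0.4585, 0.3806, 0.1816]
orientation: [180.0, -0.0, -80.1]
force: [-0.6, -0.9, 0.4]
opening: 0.0433
gripper_force: 0.0
clock: 10.48
tool_pos: [0.4585, 0.3806, 0.1817]
orientation: [180.0, 0.0, -80.1]
force: [-0.8, 0.5, 0.1]
opening: 0.018
gripper_force: 30.0
```

```bash
R='python3 -m handwheel'
$R '[[-1,0,0,-0.4,0,0,0],[-1,0,0,-0.8,0,0,0],[-1,0,0,-1,0,0,0],[-1,0,0,-1,0,0,0],[-1,0,0,-1,0,0,0]]'
$R '[[-1,0,0,-1,0,0,0],[-1,0,0,-1,0,0,0],[-1,0,0,-1,0,0,0],[-1,0,0,-1,0,0,0],[-1,0,0,-0.6,0,0,0]]'
python3 - <<'E'
from h import *
s=load("w3"); o=np.array(s["obs"]["tool_pos"]); u=toolR(s["obs"])[:,0]
g=s["color"].astype(int)[165:215,316].mean(1); print(g.round().tolist())
for v,z,x in [(177.5,.028,.064),(179,.028,.064),(199,.029,.054)]:
    p=onz(s,316,v,z); print(x,(p-o)@u, "tcp at spanner x =",x-(p-o)@u)
s=shot("wrist","w4"); g=s["color"].astype(int)[165:215,316].mean(1); print(g.round().tolist())
E
```

```text
clock: 11.1
tool_pos: [0.4583, 0.3804, 0.2879]
orientation: [180.0, 0.0, -80.1]
force: [-0.2, 0.2, -2.4]
opening: 0.0176
gripper_force: 30.0
clock: 11.72
tool_pos: [0.4584, 0.3804, 0.4033]
orientation: [-179.9, 0.1, -80.1]
force: [0.4, -0.2, -2.7]
opening: 0.0178
gripper_force: 30.0
[188.0, 190.0, 190.0, 190.0, 188.0, 189.0, 187.0, 190.0, 190.0, 182.0, 158.0, 135.0, 132.0, 140.0, 178.0, 238.0, 248.0, 252.0, 252.0, 253.0, 253.0, 253.0, 253.0, 254.0, 253.0, 254.0, 253.0, 253.0, 253.0, 253.0, 253.0, 251.0, 223.0, 94.0, 53.0, 55.0, 53.0, 59.0, 61.0, 64.0, 63.0, 63.0, 64.0, 59.0, 61.0, 64.0, 62.0, 61.0, 60.0, 58.0]
0.064 0.057313631567433625 tcp at spanner x = 0.006686368432566377
0.064 0.05678163173524818 tcp at spanner x = 0.0072183682647518205
0.054 0.04980049301866824 tcp at spanner x = 0.004199506981331758
[197.0, 200.0, 195.0, 198.0, 198.0, 197.0, 196.0, 196.0, 193.0, 169.0, 144.0, 140.0, 146.0, 188.0, 242.0, 251.0, 253.0, 254.0, 254.0, 254.0, 254.0, 254.0, 254.0, 254.0, 254.0, 254.0, 254.0, 254.0, 254.0, 254.0, 246.0, 176.0, 76.0, 55.0, 57.0, 58.0, 62.0, 63.0, 62.0, 66.0, 64.0, 66.0, 67.0, 64.0, 67.0, 65.0, 61.0, 62.0, 67.0, 64.0]
```

```bash
R='python3 -m handwheel'
$R '[[-1,0,0,0,0,0,-0.12],[-1,0.96,-0.06,0,0,0,0],[-1,0.96,-0.06,0,0,0,0],[-1,0.96,-0.06,0,0,0,0],[-1,0.96,-0.06,0,0,0,0]]' >/dev/null
$R '[[-1,0.96,-0.06,0,0,0,0],[-1,0.96,-0.06,0,0,0,0],[-1,0.96,-0.06,0,0,0,0],[-1,0.96,-0.06,0,0,0,0],[-1,0.96,-0.06,0,0,0,0]]' >/dev/null
$R '[[-1,0.96,-0.06,0,0,0,0],[-1,0.96,-0.06,0,0,0,0],[-1,0.96,-0.06,0,0,0,0],[-1,0.96,-0.06,0,0,0,0],[-1,0.96,-0.06,0,0,0,0]]' >/dev/null
$R '[[-1,0.96,-0.06,0,0,0,0],[-1,0.96,-0.06,0,0,0,0],[-1,0.96,-0.06,0,0,0,0],[-1,0.96,-0.06,0,0,0,0],[-1,0.96,-0.06,0,0,0,0]]'
$R '[[-1,0,0,0.9,0,0,0],[-1,0,0,0.9,0,0,0],[-1,0,0,0.9,0,0,0],[-1,0,0,0.9,0,0,0],[-1,0,0,0,0,0,0]]'
python3 - <<'E'
from h import *
o=get_obs(); u=toolR(o)[:,0]; print(o["tool_pos"],o["orientation"],"pin_mid",o["tool_pos"]-.091*u)
s=shot("top","top2"); shot("scene","sc2"); shot("wrist","w5")
p=load("sc2")
im=s["color"]; p2=p["color"]
# project pin mid
def proj(s,X): c=s["R"]@X+s["t"]; return np.array([s["fx"]*c[0]/c[2]+s["cx"],s["fy"]*c[1]/c[2]+s["cy"]])
X=o["tool_pos"]-.091*u; X[2]=.088
a=proj(s,X).round().astype(int); b=proj(p,X).round().astype(int); print(a,b)
A=cv2.resize(im[a[1]-35:a[1]+35,a[0]-35:a[0]+35],(400,400),interpolation=cv2.INTER_CUBIC); B=cv2.resize(p2[b[1]-35:b[1]+35,b[0]-35:b[0]+35],(400,400),interpolation=cv2.INTER_CUBIC)
cv2.imwrite("pics/c2.png",np.hstack([A,B])[:,:,::-1])
E
```

```text
clock: 14.28
tool_pos: [0.5705, -0.0641, 0.4017]
orientation: [-180.0, -0.0, -79.4]
force: [0.2, 0.1, -3.0]
opening: 0.018
gripper_force: 30.0
clock: 14.9
tool_pos: [0.5698, -0.0632, 0.3101]
orientation: [179.8, 0.0, -79.4]
force: [-0.4, 0.3, -2.0]
opening: 0.0178
gripper_force: 30.0
[ 0.56979738 -0.06322798  0.3101293 ] [ 1.79795984e+02  9.51255981e-03 -7.94102679e+01] pin_mid [0.55307384 0.02622214 0.3101444 ]
[322 218] [301 232]
```

View pics/c2.png

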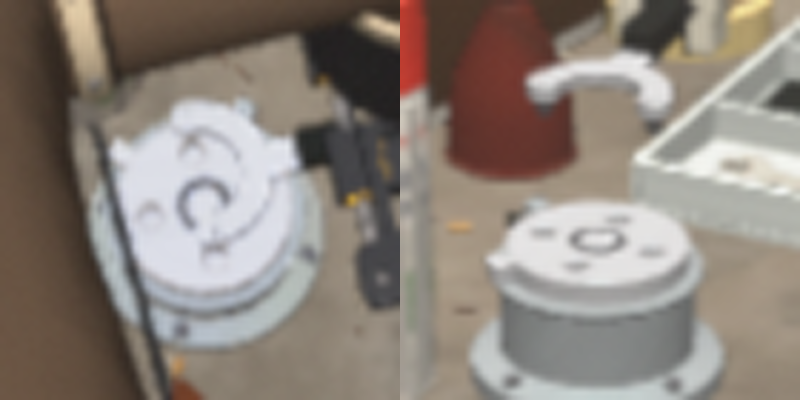

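The left crop (top view) shows the fork arcing above the ring. The right crop (scene view) shows the pin tips at (291.4,215.9) and (310.3,219.2), with the ring centre at (300.5,239). Next I'll compare these with the tool-based estimate.

Run:
```python
from h import *
p=load("sc2"); t=load("top2"); z=.128
for n,u,v,zz in [("pinL",291.4,215.9,z),("pinR",310.3,219.2,z),("ring",300.5,239,.07)]: print(n,onz(p,u,v,zz).round(4))
print("ring top",onz(t,322.5,218.9,.07).round(4))
o=p["obs"]; R=toolR(o); m=o["tool_pos"]-.091*R[:,0]
print("pins est",m+.027*R[:,1],m-.027*R[:,1])
s=load("w5"); im=s["color"]; g=cv2.cvtColor(im,cv2.COLOR_RGB2GRAY)
cv2.imwrite("pics/w5c.png",cv2.resize(im[150:350,200:440],(720,600),interpolation=cv2.INTER_CUBIC)[:,:,::-1])
# check how the ring can be sharpened in scene image via ellipse of bright top face
```

```text
pinL [0.5809 0.0303 0.128 ]
pinR [0.528 0.021 0.128]
ring [0.55   0.0338 0.07  ]
ring top [0.5543 0.0262 0.07  ]
pins est [0.5271508  0.02141097 0.31153115] [0.58022669 0.03135809 0.31146083]
```

Run:
```python
from h import *
p=load("sc0"); g=p["color"]
# stage: bright top-face centroid of ring in initial scene view and top view
for f,z in [("sc0",.07),("top0",.07),("top1",.07)]:
    s=load(f); im=s["color"].min(2).astype(int)
    R=s["R"];X=R@np.array([.555,.025,.07])+s["t"]; c=(s["fx"]*X[0]/X[2]+s["cx"],s["fy"]*X[1]/X[2]+s["cy"])
    x,y=[int(round(q)) for q in c]; w=im[y-25:y+25,x-28:x+28]; print(f,c,np.percentile(w,[50,80,90,97]))
    m=(w>np.percentile(w,97)*.86).astype(np.uint8); cn,_=cv2.findContours(m,cv2.RETR_EXTERNAL,cv2.CHAIN_APPROX_NONE); k=max(cn,key=cv2.contourArea)
    e=cv2.fitEllipse(cv2.convexHull(k)); print(e, onz(s,e[0][0]+x-28,e[0][1]+y-25,z))
```

```text
sc0 (np.float64(300.7241975098134), np.float64(237.3259580302044)) [129. 179. 212. 222.]
((25.96546745300293, 27.306425094604492), (14.632107734680176, 34.384891510009766), 87.12711334228516) [0.55241665 0.03755201 0.07      ]
top0 (np.float64(322.92702467632495), np.float64(218.64855386073282)) [135. 204. 217. 219.]
((26.370424270629883, 23.71129035949707), (29.384723663330078, 33.84870147705078), 111.50121307373047) [0.55777688 0.02925295 0.07      ]
top1 (np.float64(322.92702467632495), np.float64(218.64855386073282)) [115. 133. 176. 214.]
((26.591617584228516, 15.751729965209961), (13.714743614196777, 15.71737003326416), 101.8611068725586) [0.58045772 0.028143   0.07      ]
```

Estimates agree within about 1 mm, so I'll apply a small correction and descend gently.

```bash
R='python3 -m handwheel'
$R '[[-1,0.04,-0.02,0.6,0,0,0],[-1,0,0,0.8,0,0,0],[-1,0,0,0.6,0,0,0],[-1,0,0,0.2,0,0,0],[-1,0,0,0,0,0,0]]'
$R '[[-1,0,0,0.12,0,0,0],[-1,0,0,0.12,0,0,0],[-1,0,0,0,0,0,0]]'
```

```text
clock: 15.68
tool_pos: [0.5714, -0.0632, 0.2565]
orientation: [180.0, -0.0, -79.4]
force: [0.2, -0.3, -0.8]
opening: 0.0175
gripper_force: 30.0
clock: 16.05
tool_pos: [0.5712, -0.0632, 0.2506]
orientation: [180.0, 0.0, -79.4]
force: [-0.5, -0.4, -2.6]
opening: 0.0177
gripper_force: 30.0
```

```bash
R='python3 -m handwheel'
$R '[[-1,0,0,0.1,0,0,0],[-1,0,0,0.1,0,0,0],[-1,0,0,0,0,0,0]]'
```

```text
clock: 16.42
tool_pos: [0.5712, -0.0632, 0.2453]
orientation: [180.0, 0.0, -79.4]
force: [-0.2, 1.0, -2.5]
opening: 0.0179
gripper_force: 30.0
```

```bash
R='python3 -m handwheel'
$R '[[-1,0,0,0.08,0,0,0],[-1,0,0,0.06,0,0,0],[-1,0,0,0,0,0,0]]'
$R '[[-1,0,0,0.04,0,0,0],[-1,0,0,0,0,0,0]]'
```

```text
clock: 16.8
tool_pos: [0.5713, -0.0632, 0.242]
orientation: [180.0, 0.0, -79.4]
force: [0.2, 0.2, -3.3]
opening: 0.0179
gripper_force: 30.0
clock: 17.05
tool_pos: [0.5714, -0.0632, 0.2415]
orientation: [-180.0, -0.0, -79.4]
force: [-1.4, -0.9, 0.4]
opening: 0.0179
gripper_force: 30.0
```

The fork is resting on the face at TCP z 0.2415, as expected (0.2417). Next I'll turn in 4° arcs, with radius 91 mm about the ring axis.

```bash
R='python3 -m handwheel'
$R '[[-1,-0.009,0.254,0,0,0,0.667],[-1,-0.009,0.254,0,0,0,0.667],[-1,-0.009,0.254,0,0,0,0.667],[-1,-0.009,0.254,0,0,0,0.667],[-1,0,0,0,0,0,0]]'
python3 -c "
from h import *
o=get_obs();print(o['force'],o['moment'],o['tool_pos']-.091*toolR(o)[:,0])"
```

```text
clock: 17.68
tool_pos: [0.5461, -0.0652, 0.2417]
orientation: [-179.9, -0.1, -95.4]
force: [2.4, -6.5, 0.1]
opening: 0.0177
gripper_force: 30.0
[ 2.35182158 -6.53393377  0.08619999] [-2.6285982  -0.47478617 -0.00918987] [0.55465543 0.0253711  0.24163574]
```

```bash
R='python3 -m handwheel'
$R '[[-1,0.02,0.254,0,0,0,0.667],[-1,-0.009,0.254,0,0,0,0.667],[-1,-0.009,0.254,0,0,0,0.667],[-1,-0.009,0.254,0,0,0,0.667],[-1,0,0,0,0,0,0]]'
$R '[[-1,0.01,0.254,0,0,0,0.667],[-1,-0.009,0.254,0,0,0,0.667],[-1,-0.009,0.254,0,0,0,0.667],[-1,-0.009,0.254,0,0,0,0.667],[-1,0,0,0,0,0,0]]'
python3 -c "
from h import *
o=get_obs();R=toolR(o);print(R.T@o['force'],o['moment'],o['tool_pos']-.091*toolR(o)[:,0])"
```

```text
clock: 18.3
tool_pos: [0.5211, -0.0596, 0.2416]
orientation: [-180.0, -0.0, -111.3]
force: [-1.2, -5.7, 0.6]
opening: 0.0176
gripper_force: 30.0
clock: 18.92
tool_pos: [0.4989, -0.0472, 0.2414]
orientation: [180.0, -0.0, -127.3]
force: [-2.8, -3.6, 1.4]
opening: 0.0176
gripper_force: 30.0
[ 4.53823006  0.0463564  -1.44704386] [-1.06018523  0.67792319  0.03876628] [0.55396451 0.02518539 0.24135983]
```

```bash
R='python3 -m handwheel'
$R '[[-1,0.01,0.254,0,0,0,0.667],[-1,-0.009,0.254,0,0,0,0.667],[-1,-0.009,0.254,0,0,0,0.667],[-1,-0.005,0.127,0,0,0,0.333],[-1,0,0,0,0,0,0]]'
python3 -c "
from h import *
o=get_obs();R=toolR(o);print(R.T@o['force'],o['moment'],o['tool_pos']-.091*toolR(o)[:,0])"
$R '[[-1,-0.002,0.127,0,0,0,0.333],[-1,0,0,0,0,0,0]]'
python3 -c "
from h import *
o=get_obs();R=toolR(o);print(R.T@o['force'],o['moment'],o['tool_pos']-.091*toolR(o)[:,0])"
$R '[[-1,-0.002,0.127,0,0,0,0.333],[-1,0,0,0,0,0,0]]'
python3 -c "
from h import *
o=get_obs();R=toolR(o);print(R.T@o['force'],o['moment'],o['tool_pos']-.091*toolR(o)[:,0])"
```

```text
clock: 19.55
tool_pos: [0.483, -0.0319, 0.2413]
orientation: [180.0, -0.0, -141.2]
force: [-3.8, -1.6, 4.9]
opening: 0.0177
gripper_force: 30.0
[ 3.98087303  1.15209217 -4.8849607 ] [-0.22131274  1.11756086  0.11240161] [0.5539112  0.02507477 0.24126067]
clock: 19.8
tool_pos: [0.481, -0.0295, 0.2413]
orientation: [180.0, -0.0, -143.3]
force: [-4.3, -1.4, 4.3]
opening: 0.018
gripper_force: 30.0
[ 4.31723993  1.45116619 -4.25288659] [-0.33426642  1.20463848  0.29999347] [0.5539343  0.0249095  0.24122654]
clock: 20.05
tool_pos: [0.4792, -0.0269, 0.2413]
orientation: [180.0, -0.0, -145.3]
force: [-3.8, -0.8, 5.2]
opening: 0.0176
gripper_force: 30.0
[ 3.57650822  1.46392776 -5.22941997] [-0.29050346  1.28303476  0.31391534] [0.55395038 0.02491167 0.24123763]
```

```bash
R='python3 -m handwheel'; Q='from h import *
o=get_obs();R=toolR(o);print(R.T@o["force"],o["moment"],o["tool_pos"]-.091*toolR(o)[:,0])'
$R '[[-1,-0.002,0.127,0,0,0,0.333],[-1,0,0,0,0,0,0]]'; python3 -c "$Q"
$R '[[-1,-0.002,0.127,0,0,0,0.333],[-1,0,0,0,0,0,0]]'; python3 -c "$Q"
```

```text
clock: 20.3
tool_pos: [0.4773, -0.0243, 0.2412]
orientation: [180.0, -0.0, -147.3]
force: [-3.9, -0.3, 5.8]
opening: 0.0177
gripper_force: 30.1
[ 3.43245775  1.79898834 -5.78678447] [-0.37890501  1.32807348  0.33466339] [0.55388529 0.02490184 0.24117815]
clock: 20.55
tool_pos: [0.4756, -0.0216, 0.2412]
orientation: [180.0, -0.0, -149.3]
force: [-4.7, -0.7, 5.7]
opening: 0.0179
gripper_force: 30.1
[ 4.39974368  1.78831014 -5.64999673] [-0.25618096  1.38773025  0.34034365] [0.55386964 0.02491808 0.24114175]
```

```bash
R='python3 -m handwheel'; Q='from h import *
o=get_obs();R=toolR(o);print(R.T@o["force"],o["moment"],o["tool_pos"]-.091*toolR(o)[:,0])'
$R '[[-1,-0.002,0.127,0,0,0,0.333],[-1,0,0,0,0,0,0]]'; python3 -c "$Q"
$R '[[-1,-0.002,0.127,0,0,0,0.333],[-1,0,0,0,0,0,0]]'; python3 -c "$Q"
python3 - <<'E'
from h import *
shot("scene","sc3")
s=shot("wrist","w6"); t=load("sc3")["color"]
A=cv2.resize(s["color"][90:390,140:540],(400,300)); B=cv2.resize(t[200:275,255:355],(400,300),interpolation=cv2.INTER_CUBIC)
s=shot("top","top3"); C=cv2.resize(s["color"][180:255,275:375],(400,300),interpolation=cv2.INTER_CUBIC)
cv2.imwrite("pics/c3.png",np.vstack([np.hstack([A,B]),np.hstack([C,C])])[:,:,::-1])
E
```

```text
clock: 20.8
tool_pos: [0.4741, -0.0188, 0.2412]
orientation: [180.0, -0.0, -151.3]
force: [-4.5, -0.3, 6.0]
opening: 0.0178
gripper_force: 30.1
[ 4.0527075   1.88260139 -6.04641154] [-0.20135113  1.44437931  0.32776078] [0.55385019 0.02494531 0.24115666]
clock: 21.05
tool_pos: [0.4731, -0.0168, 0.2413]
orientation: [-179.9, -0.0, -153.2]
force: [1.3, -9.6, 1.8]
opening: 0.0177
gripper_force: 30.3
[ 3.16618895 -9.19834815 -1.81962948] [-3.64706434 -0.21861539  0.60803031] [0.55428196 0.02427811 0.24125033]
```

View pics/c3.png

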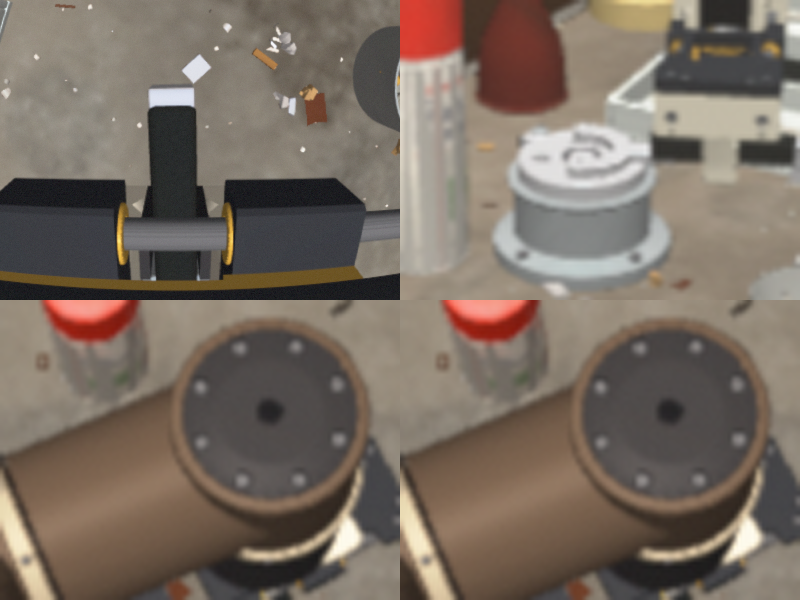

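The scene crop shows the fork flat on the ring, and the side load jumped (9 N, 0.6 N m), so the lug has met the stop. I'll push a touch more to confirm, then back off within the pin play and lift.

```bash
R='python3 -m handwheel'; Q='from h import *
o=get_obs();R=toolR(o);print(R.T@o["force"],o["moment"],o["tool_pos"]-.091*toolR(o)[:,0])'
$R '[[-1,-0.002,0.08,0,0,0,0.2],[-1,0,0,0,0,0,0]]'; python3 -c "$Q"
$R '[[-1,0,-0.2,0,0,0,-0.5],[-1,0,0,0,0,0,0],[-1,0,0,0,0,0,0]]'; python3 -c "$Q"
```

```text
clock: 21.45
tool_pos: [0.4726, -0.0157, 0.2414]
orientation: [-179.8, -0.0, -154.4]
force: [4.0, -17.8, 0.5]
opening: 0.0179
gripper_force: 30.5
[  4.11960265 -17.80353672  -0.46322286] [-6.46436003 -1.71637598  0.66811405] [0.55469013 0.02368975 0.24137379]
clock: 21.82
tool_pos: [0.474, -0.0187, 0.2411]
orientation: [-180.0, -0.0, -151.6]
force: [-2.3, -2.6, 2.1]
opening: 0.0178
gripper_force: 29.9
[ 3.27841153 -1.22524936 -2.08142903] [-0.85161125  0.55916227  0.19973228] [0.55406016 0.02456562 0.24105227]
```

```bash
R='python3 -m handwheel'
$R '[[-1,0.03,-0.05,-0.1,0,0,-0.15],[-1,0,0,-0.15,0,0,0],[-1,0,0,-0.15,0,0,0],[-1,0,0,-0.2,0,0,0],[-1,0,0,-0.6,0,0,0]]'
$R '[[-1,0,0,-1,0,0,0],[-1,0,0,-1,0,0,0],[-1,0,0,-1,0,0,0],[-1,0,0,-1,0,0,0],[-1,0,0,-1,0,0,0]]'
$R '[[-1,0,0,0,0,0,1],[-1,0,0,0,0,0,1],[-1,0,0,0,0,0,1],[-1,0,0,0,0,0,0.9],[-1,0,0,0,0,0,0]]'
$R '[[-1,-0.37,-1,0,0,0,0],[-1,-0.37,-1,0,0,0,0],[-1,-0.37,-1,0,0,0,0],[-1,-0.37,-1,0,0,0,0],[-1,-0.37,-1,0,0,0,0]]' >/dev/null
$R '[[-1,-0.37,-1,0,0,0,0],[-1,-0.37,-1,0,0,0,0],[-1,-0.37,-1,0,0,0,0],[-1,-0.37,-1,0,0,0,0],[-1,-0.37,-1,0,0,0,0]]' >/dev/null
$R '[[-1,-0.37,-1,0,0,0,0],[-1,0,0,0,0,0,0]]'
python3 - <<'E'
from h import *
s=shot("wrist","w7"); t=shot("top","top4")
cv2.imwrite("pics/c4.png",np.hstack([cv2.resize(s["color"][0:300],(400,188)),np.zeros((188,0,3),np.uint8),cv2.resize(t["color"][165:265,275:488],(400,188))])[:,:,::-1])
cv2.imwrite("pics/c5.png",np.vstack([cv2.resize(s["color"],(640,480))[:330],cv2.resize(t["color"][180:260,280:440],(640,320))[:270]])[:,:,::-1])
E
```

```text
clock: 22.45
tool_pos: [0.4735, -0.0202, 0.271]
orientation: [180.0, -0.1, -150.7]
force: [-0.3, -0.0, -2.7]
opening: 0.0178
gripper_force: 29.9
clock: 23.08
tool_pos: [0.4735, -0.0202, 0.3972]
orientation: [180.0, 0.0, -150.7]
force: [0.9, -0.2, -3.2]
opening: 0.0178
gripper_force: 29.9
clock: 23.7
tool_pos: [0.4736, -0.0202, 0.3963]
orientation: [180.0, -0.0, -174.1]
force: [-0.2, 0.1, -2.1]
opening: 0.0177
gripper_force: 29.9
clock: 25.2
tool_pos: [0.6038, -0.2845, 0.3952]
orientation: [180.0, -0.1, -174.1]
force: [-0.3, -0.9, -2.3]
opening: 0.0179
gripper_force: 29.9
```

View pics/c5.png

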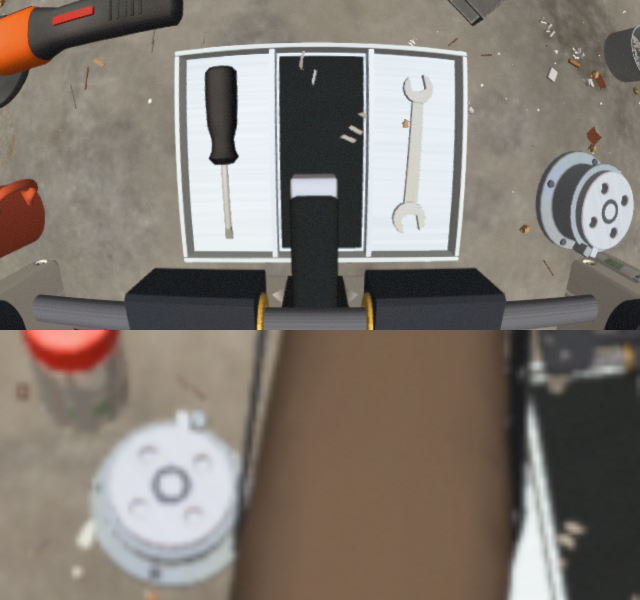

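The upper view shows the mat spanning about (279–366, 57–250) in the wrist image, with the handle over it. The lower view shows the ring with its lug beside the stop at about (190,419). Next I'll measure the mat edges.

Run:
```python
from h import *
s=load("w7"); g=s["color"].min(2).astype(int)
L=[];Rr=[]
for v in list(range(66,240,6)):
    r=g[v]; 
    a=next(u for u in range(284,265,-1) if r[u]>90); b=next(u for u in range(358,380) if r[u]>90)
    L.append(onz(s,a+.5,v,.007)[:2]); Rr.append(onz(s,b-.5,v,.007)[:2])
L,Rr=np.array(L),np.array(Rr)
for n,A in(("L",L),("R",Rr)):
    vx,vy,x,y=cv2.fitLine(A.astype(np.float32),cv2.DIST_HUBER,0,.01,.01).ravel(); print(n,"yaw",np.degrees(np.arctan(vy/vx)),"y at x=.547",y+vy/vx*(.547-x))
for u in (300,345): 
    c=g[:,u]; t=next(v for v in range(80,40,-1) if c[v]>90 and c[v-2]>90) if 1 else 0; print("top row",t,onz(s,u,t+.5,.007))
c=g[:,287]; b=next(v for v in range(235,262) if c[v]>90); print("bottom",b,onz(s,287,b-.5,.007))
o=s["obs"]; h=[onz(s,u,186,o["tool_pos"][2]-.1817+.028) for u in (291,337)]; R=toolR(o)
print("heel y in tool",[(p-o["tool_pos"])@R[:,1] for p in h])
```

```text
L yaw 6.0907383 y at x=.547 -0.32538685
R yaw 6.182387 y at x=.547 -0.24355501
top row 68 [ 0.46522101 -0.313853    0.007     ]
top row 55 [ 0.44696145 -0.27155853  0.007     ]
bottom 247 [ 0.64611844 -0.30933619  0.007     ]
heel y in tool [np.float64(-0.008883243420700364), np.float64(0.007769907512148104)]
```

```bash
R='python3 -m handwheel'
$R '[[-1,0.81,0.06,0,0,0,0],[-1,0.81,0.06,0,0,0,0],[-1,0.81,0.06,0,0,0,0],[-1,0.81,0.06,0,0,0,0],[-1,0,0,0,0,0,0]]'
$R '[[-1,0,0,0.95,0,0,0],[-1,0,0,0.95,0,0,0],[-1,0,0,0.95,0,0,0],[-1,0,0,0.95,0,0,0],[-1,0,0,0.95,0,0,0]]'
$R '[[-1,0,0,0.95,0,0,0],[-1,0,0,0.95,0,0,0],[-1,0,0,0,0,0,0]]'
python3 - <<'E'
from h import *
s=shot("wrist","w8"); t=shot("top","top5")
cv2.imwrite("pics/c6.png",np.vstack([s["color"][:300],cv2.resize(t["color"][172:272,365:505],(640,300))])[:,:,::-1])
E
```

```text
clock: 25.92
tool_pos: [0.5209, -0.2849, 0.397]
orientation: [180.0, 0.0, -174.0]
force: [1.1, -0.2, -1.2]
opening: 0.0178
gripper_force: 29.9
clock: 26.55
tool_pos: [0.5228, -0.285, 0.2769]
orientation: [-180.0, 0.0, -174.0]
force: [1.0, 0.0, -2.1]
opening: 0.0177
gripper_force: 29.9
clock: 26.92
tool_pos: [0.522, -0.2849, 0.2283]
orientation: [179.9, -0.2, -174.0]
force: [0.2, -0.1, -1.7]
opening: 0.0181
gripper_force: 29.9
```

View pics/c6.png

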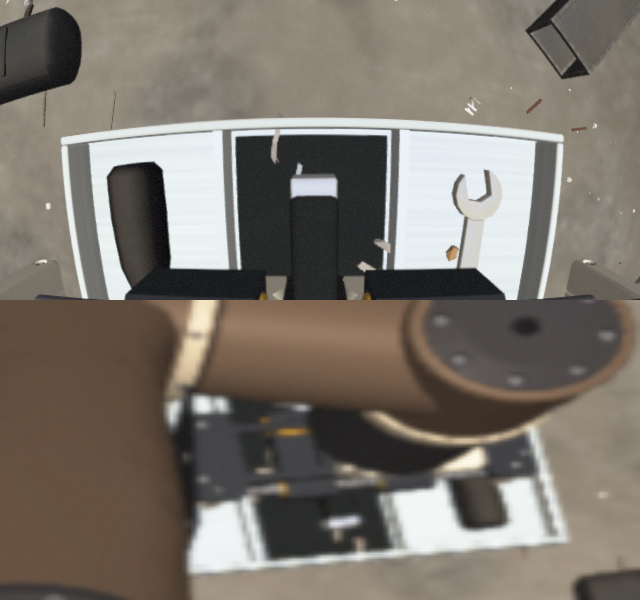

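The handle lies over the mat, at column 314 against mat centre 312, so I'll shift 2 mm and descend gently.

```bash
R='python3 -m handwheel'
$R '[[-1,0,-0.08,0.6,0,0,0],[-1,0,0,0.5,0,0,0],[-1,0,0,0.2,0,0,0],[-1,0,0,0.1,0,0,0],[-1,0,0,0,0,0,0]]'
$R '[[-1,0,0,0.05,0,0,0],[-1,0,0,0.05,0,0,0],[-1,0,0,0,0,0,0]]'
```

```text
clock: 27.65
tool_pos: [0.5225, -0.2876, 0.1949]
orientation: [-180.0, -0.0, -174.1]
force: [-0.5, -0.9, -3.0]
opening: 0.0178
gripper_force: 29.9
clock: 28.02
tool_pos: [0.5225, -0.2875, 0.1924]
orientation: [180.0, -0.0, -174.1]
force: [-0.9, 0.4, -1.7]
opening: 0.0175
gripper_force: 29.9
```

```bash
R='python3 -m handwheel'
$R '[[-1,0,0,0.05,0,0,0],[-1,0,0,0.04,0,0,0],[-1,0,0,0,0,0,0],[-1,0,0,0,0,0,0]]'
$R '[[-1,0,0,0.04,0,0,0],[-1,0,0,0,0,0,0],[-1,0,0,0,0,0,0]]'
```

```text
clock: 28.52
tool_pos: [0.5225, -0.2876, 0.1901]
orientation: [-180.0, -0.0, -174.1]
force: [0.5, -0.6, -2.3]
opening: 0.0177
gripper_force: 29.9
clock: 28.9
tool_pos: [0.5225, -0.2876, 0.1892]
orientation: [180.0, 0.0, -174.1]
force: [0.1, 0.2, -2.6]
opening: 0.0176
gripper_force: 29.9
```

```bash
R='python3 -m handwheel'
$R '[[-1,0,0,0.03,0,0,0],[-1,0,0,0,0,0,0],[-1,0,0,0,0,0,0]]'
$R '[[-1,0,0,0.02,0,0,0],[-1,0,0,0,0,0,0],[-1,0,0,0,0,0,0]]'
```

```text
clock: 29.28
tool_pos: [0.5226, -0.2876, 0.1887]
orientation: [-180.0, 0.0, -174.1]
force: [-0.8, 0.9, 2.9]
opening: 0.0175
gripper_force: 29.9
clock: 29.65
tool_pos: [0.5225, -0.2876, 0.1887]
orientation: [-180.0, 0.0, -174.1]
force: [-2.5, 2.4, 7.0]
opening: 0.0177
gripper_force: 29.9
```

The spanner is resting on the mat (contact at z 0.1887, as expected). I'll open only to about 30 mm to stay clear of the dividers, then lift.

```bash
R='python3 -m handwheel'
$R '[[-1,0,0,-0.02,0,0,0],[-0.35,0,0,0,0,0,0],[-0.35,0,0,0,0,0,0],[-0.35,0,0,0,0,0,0],[-0.35,0,0,0,0,0,0]]'
$R '[[-0.35,0,0,-0.2,0,0,0],[-0.35,0,0,-0.4,0,0,0],[-0.35,0,0,-0.8,0,0,0],[-0.35,0,0,-1,0,0,0],[-0.35,0,0,-1,0,0,0]]'
$R '[[-0.35,0,0,-1,0,0,0],[-0.35,-1,0,-1,0,0,0],[-0.35,-1,0,-1,0,0,0],[-0.35,-1,0,-1,0,0,0],[-0.35,-1,0,-1,0,0,0]]'
$R '[[-0.35,-1,0,0,0,0,0],[-0.35,-1,0,0,0,0,0],[-0.35,0,0,0,0,0,0]]'
python3 - <<'E'
from h import *
s=shot("wrist","w9"); t=shot("top","top6"); c=shot("scene","sc6")
cv2.imwrite("pics/c7.png",np.vstack([s["color"][:300],np.hstack([cv2.resize(t["color"][180:255,280:365],(320,280)),cv2.resize(c["color"][180:280,230:344],(320,280))])])[:,:,::-1])
E
```

```text
clock: 30.28
tool_pos: [0.5225, -0.2875, 0.1883]
orientation: [180.0, -0.0, -174.1]
force: [0.4, -0.0, 0.0]
opening: 0.0284
gripper_force: 0.0
clock: 30.9
tool_pos: [0.5225, -0.2876, 0.275]
orientation: [-180.0, 0.0, -174.1]
force: [0.9, 0.7, 0.6]
opening: 0.0285
gripper_force: 0.0
clock: 31.52
tool_pos: [0.6224, -0.2771, 0.4004]
orientation: [-180.0, 0.1, -174.1]
force: [0.5, 0.2, -0.2]
opening: 0.0282
gripper_force: 0.0
clock: 31.9
tool_pos: [0.6727, -0.2717, 0.3983]
orientation: [180.0, -0.0, -174.0]
force: [-0.1, -0.1, -1.4]
opening: 0.0285
gripper_force: 0.0
```

View pics/c7.png

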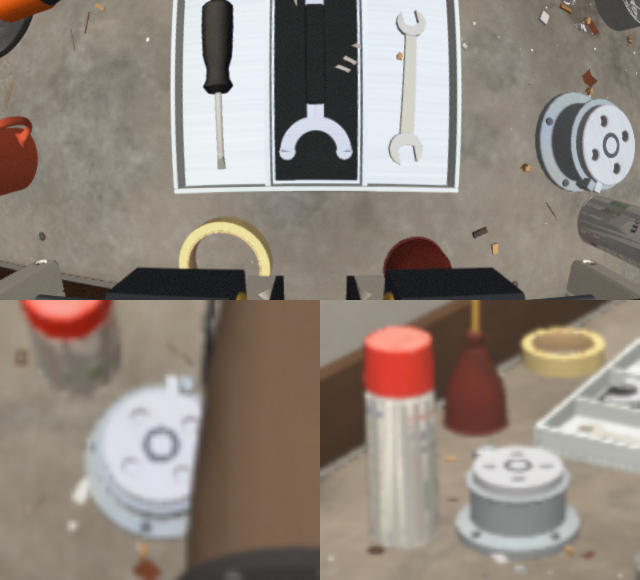

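The picture shows the spanner lying flat on the mat, clear of the dividers, with its fork at (315,140). The ring's lug is against the stop, and the can is still standing.

```bash
python3 -c "
from plant import *
print(close_job())"
```

```text
the job is handed in; nothing more can be done
None
```

The job is handed in after about 32 s of robot time: the ring was turned clockwise with both pins in until its lug met the stop, and the spanner lies flat, pins down, on the black mat; I have not seen the verdict.

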